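# Set the bleed valve of a bench vacuum pump: shut to its stop, then four clicks back

### The job

Set the bleed valve on top of the laboratory vacuum pump: turn its bar knob clockwise (seen from above) until it comes up gently against its stop, without forcing the valve, then turn it back exactly four clicks and let go. Leave the tube rack, the jar and the tip box around the pump where they are.

Things in the scene. Friction and masses are not known exactly. Their poses are not given: they have to be found in the camera images.
- pump: Bench vacuum pump, off-white box fixed to the bench, 190 (x) x 210 (y) x 95 (z) mm; origin at the centre of its underside, z up, front faces -x. On its top: the bleed valve's bar knob (axis at x -25, y -45 mm), a round steel gauge (54 mm wide, 16 mm high, at x 45, y 55) and a hose barb (18 mm wide, 32 mm high, at x 60, y -60). Its place and yaw vary.
- knob: Bleed valve knob, black: round skirt 46 mm wide, 8 mm high; on it an upright bar 42 mm long (own x), 14 mm thick (own y), 8 to 37 mm above the origin, a white line on top towards +x. Origin on the turning axis, under the skirt, 101 mm above the bench; own z up. Clockwise from above closes. It was pushed onto its spindle at any angle: neither line nor ticks tell where the stop is.
- knob_grip (a point): On the knob's axis at half the bar's height, 23 mm above the knob's origin; axes as the knob's. The knob clicks 18 times a turn (20 degrees, 0.349 rad each); a click takes up to 0.12 Nm, and let go it falls into the nearest click. It starts 3 to 7 clicks from the stop, perhaps between two clicks, and opens to 12.
- needle_tip (a point): Tip of the valve's needle, out of sight inside the pump. It rises 0.1 mm for every click of opening; that is far less than its measured position can tell.
- valve_seat (a point): The seat, unseen inside the pump under the knob; at the stop, which is itself a click position (click 0), the needle's tip is level with it. The stop is hard: turned on against it, only the valve's stem twists, and let go the knob springs back to click 0.
- tube_rack: White rack 70 x 150 x 30 mm with capped sample tubes up to 83 mm high, loose, beside the pump's +y side; origin under its centre. Not to be moved.
- reagent_jar: Brown glass jar 64 mm across, 90 mm high, loose, beside the pump's -y side; origin under its centre. Not to be moved.
- tip_box: Grey open box with compartments, 85 x 120 x 50 mm, loose, behind the pump; origin under its centre. Not to be moved.
- stem (a joint): Elastic twist of the thin valve stem between knob and spindle, rad, 0 when no torque is on the knob, negative when the knob is forced clockwise: 0.02 rad per 0.1 Nm (5 Nm per rad). A click twists it by under 0.03 rad. Over 0.17 rad either way (0.85 Nm) the valve is damaged; 0.3 to 0.5 Nm is a gentle, sure stop.

How it is judged:
By the outcome, as a careful person would: the job done as asked, in the order asked, and still so for the second after the job is handed in, with the robot touching nothing.
It also fails if it takes over 72 s, if anything falls off the work surface, if the arm or the gripper's body presses on something with over 40 N, if the wrist force passes 120 N, or if a joint passes its speed limit or range.

### The arm

A 7-joint arm with a two-finger parallel gripper is mounted at the origin on the work surface. World frame = base frame: x ahead of the robot, y to its left, z up, the work surface at z = 0. Lengths are in m, angles in rad, forces in N, time in s.
With the tool pointing down it reaches from about 0.4 to 0.9 m from the base axis. Payload 5.5 kg.
Tool frame: the origin (TCP) lies midway between the tips of the shut fingers; the grasp point (between the pads) lies manip.grasp_offset behind it (manip.grasp_offset is the distance from the TCP to the grasp point, in m); y points along the fingers, z is the direction in which the jaws open and shut, and the axes are right-handed (so a half turn about y gives the same grasp; the last joint's range is limited). The gripper opens to 92 mm and grips with 3 to 60 N. Pads are 19 mm wide; open, the fingers measure 130 mm over their backs; the gripper's body (75 mm by 190 mm) begins 47 mm behind the grasp point.
Start: joints at [1.375, 0.501, -0.427, 1.55, 0.221, 1.138, -0.21], TCP at [0.288, -0.583, 0.227] pointing down, gripper open.
Joint ranges: [-2.88, 2.88], [-0.31, 2.03], [-1.54, 1.56], [0.2, 2.42], [-1.41, 4.55], [0.19, 2.02], [-2.57, 2.57]. Speed limits (rad/s): [2.57, 2.57, 3.14, 3.14, 3.14, 3.14, 3.14].

### API

Orientations are given as a rotation vector (axis times angle).
In Python, from bench import manip gives the robot as it stands.
- The arm moves only by the tool play_rows, never from a script. Its argument "rows" is a list that holds one entry, the list of rows, each a list of 7 numbers: the shift along the tool's x, y, z in m, then the turn, a rotation vector about the tool's x, y, z in rad, then the opening, from 0 (shut) to 1 (fully open). In form: [[[dx, dy, dz, ax, ay, az, gripper], ...]]. A call has 1 to 20 rows; each row is the pose to reach, as a shift and turn from the pose measured when the call began, along the tool's axes at that moment; what a row does not reach only later rows make up. A row lasts 1/8 s, in which the tool goes at most 62.5 mm and 10.7 degrees, less where a joint would pass 70% of its speed; a pose out of reach is approached as far as the arm can. A call with a gripper value outside its range is refused whole. The fingers move at their own pace and stop on an object; the grip force is fixed at half the most. Time passes only in rows, so rows that repeat a pose let the fingers close. It gives the time, the measured TCP pose, the force and the opening at its end, in the units of the state.
- manip.observe(): the state, without advancing time (a new reading comes with each control period).
- manip.get_image(name): name is "scene" or "top" or "wrist"; returns a dict with "pixels" (420x560x3 uint8, red, green, blue), "intrinsics" (3x3 intrinsics, pixels), "world_from_camera" (4x4, takes a point from camera to world coordinates). Camera axes: x right, y down, z forward; pixel columns grow to the right and rows downward; lengths in m; the calibration is good to about 2 mm. A picture is of the moment at which its call begins. There is no depth.
- manip.close_job(): hands the job in, once; it reports no verdict.
The state is a dict: "clock": time; "qpos": joint angles; "joint_vel": joint speeds; "joint_efforts": joint torques, N m; "ee_pos": TCP position; "ee_rot": TCP orientation; "wrist_force": force on the tool from outside, world axes, zero at the start; "moment": the same for the moment, N m; "gripper_width": opening from 0.0 (shut) to 1.0 (fully open).
Only numpy, scipy, OpenCV 4.12 (cv2) and the standard library are available. Lean on these libraries where they do the work, as an engineer would, in place of code of your own. Each camera call takes 0.05 s, during which the arm holds its last target. There are 200 camera calls.

## Working session

There is one attempt and no reset: what is moved stays moved. The work goes in short steps, Python scripts to look and compute and a tool call to move; the robot and the scene stay as the last step left them, time stands still between calls to the robot, and variables do not carry over. Pictures are saved under pics/ and viewed, about 8 in all and at most 12, crops included, and the job is handed in when it is done.

Besides the shell and the picture viewer there is one more tool, called as name([rows], argument=value, ...), one row to a line, values as JSON. play_rows: Moves the arm, as the interface text tells. Its arguments: {"type":"object","properties":{"rows":{"type":"array","items":{"type":"array","items":{"type":"array","items":{"type":"number"}}}}},"required":["rows"]}

```bash
mkdir -p pics; ls; cat > h.py <<'E'
import numpy as np, cv2
from scipy.spatial.transform import Rotation as R
from bench import manip
def snap(n,f):
    d=manip.get_image(n); cv2.imwrite(f'pics/{f}.png',d['pixels'][:,:,::-1])
    np.savez(f'pics/{f}.npz',K=d['intrinsics'],T=d['world_from_camera'],p=d['pixels']); return d
def ray(d,u,v,z):
    K=np.array(d['K']);T=np.array(d['T'])
    r=T[:3,:3]@np.linalg.solve(K,[u,v,1]);o=T[:3,3]
    return o+r*(z-o[2])/r[2]
E
python3 - <<'E'
from h import *
np.set_printoptions(precision=4,suppress=True)
for n in ('top','scene'):
    d=snap(n,n+'0'); print(n,d['intrinsics'],d['world_from_camera'])
print(manip.observe(), manip.grasp_offset)
a=cv2.imread('pics/top0.png')
E
```

```text
pics
top [[503.8305   0.     287.8638]
 [  0.     503.8305 202.0833]
 [  0.       0.       1.    ]] [[ 0.1142 -0.9725  0.203   0.4239]
 [-0.9934 -0.1126  0.0196  0.0613]
 [ 0.0038 -0.2039 -0.979   1.1894]
 [ 0.      0.      0.      1.    ]]
scene [[441.3008   0.     276.2865]
 [  0.     441.3008 215.2146]
 [  0.       0.       1.    ]] [[ 0.8122  0.32   -0.4877  1.058 ]
 [ 0.5833 -0.4579  0.6709 -0.5098]
 [-0.0087 -0.8294 -0.5586  0.571 ]
 [ 0.      0.      0.      1.    ]]
{'clock': 0.1, 'qpos': array([ 1.3752,  0.5018, -0.4268,  1.5513,  0.2208,  1.1383, -0.2103]), 'joint_vel': array([ 0.0016, -0.0031,  0.0005, -0.0034,  0.0007, -0.0015,  0.0008]), 'joint_efforts': array([ -0.0116, -56.7867,  -5.8389, -27.9913,  -0.0692,   0.0241,
         0.0001]), 'ee_pos': array([ 0.2876, -0.5822,  0.2258]), 'ee_rot': array([-0.4596,  1.9683, -1.9648]), 'wrist_force': array([0.1471, 0.7665, 0.4812]), 'moment': array([ 0.0217, -0.0564,  0.0142]), 'gripper_width': 1.0003603049526926} 0.0188
```

View pics/top0.png

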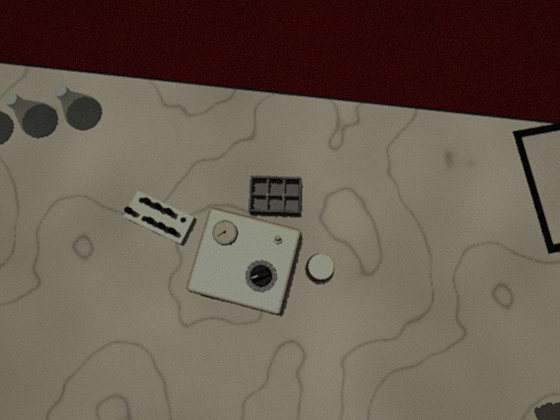

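View pics/scene0.png

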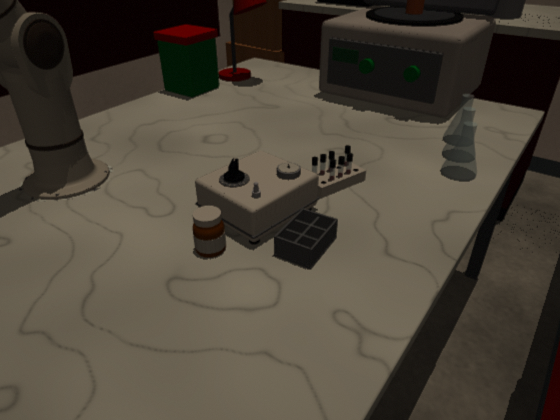

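Top view: pump box about (188–300, 208–313), knob about (261,276), gauge (224,232), barb (278,240), jar (320,267), rack (160,217) and tip box (276,196). Next I'll measure the knob and zoom in on it.

```bash
python3 - <<'E'
from h import *
np.set_printoptions(precision=4,suppress=True)
d=np.load('pics/top0.npz'); p=d['p']
g=cv2.cvtColor(p,cv2.COLOR_RGB2GRAY)
c=p[200:325,180:345,::-1]; c=cv2.convertScaleAbs(c,alpha=1.6)
cv2.imwrite('pics/crop0.png',cv2.resize(c,None,fx=4.8,fy=4.8,interpolation=cv2.INTER_CUBIC))
for n,uv,z in [('knobskirt',(261,276),.109),('gauge',(224.5,232.5),.111),('barb',(278.5,240),.127),('jar',(320,267),.09)]:
    print(n,ray(d,*uv,z))
E
```

```text
knobskirt [0.482  0.1213 0.109 ]
gauge [0.5652 0.211  0.111 ]
barb [0.5603 0.0929 0.127 ]
jar [ 0.5169 -0.0025  0.09  ]
```

View pics/crop0.png

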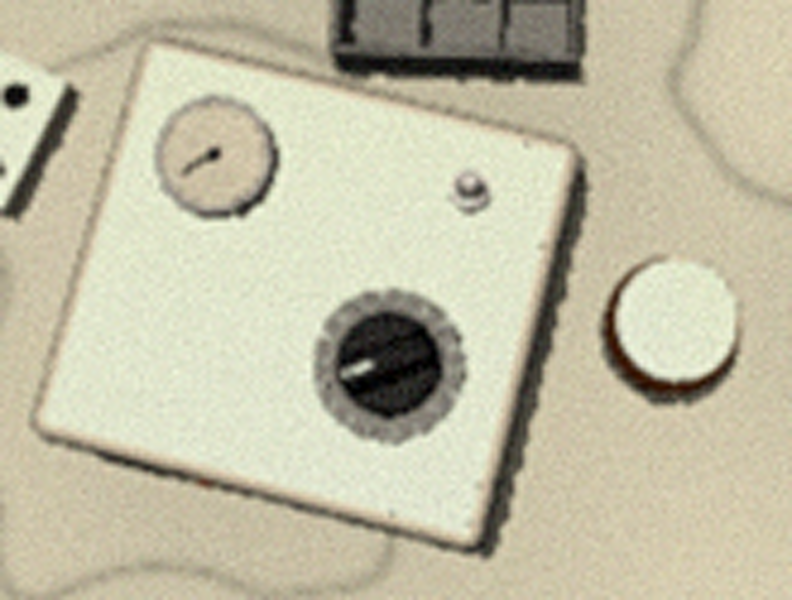

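```bash
python3 - <<'E'
from h import *
np.set_printoptions(precision=4,suppress=True)
d=np.load('pics/top0.npz'); p=d['p']
f=lambda x,y:(180+(x+.5)/4.8-.5,200+(y+.5)/4.8-.5)
C=np.array([ray(d,*f(*q),.098)[:2] for q in [(150,38),(578,150),(480,550),(38,425)]])
print('sides',np.linalg.norm(C-np.roll(C,-1,0),axis=1),'centre',C.mean(0))
ex=(C[0]+C[1]-C[2]-C[3]); yaw=np.arctan2(ex[1],ex[0]); ey=(C[0]+C[3]-C[1]-C[2]); print('yaw',np.degrees(yaw),np.degrees(np.arctan2(-ey[0],ey[1])))
Rm=np.array([[np.cos(yaw),-np.sin(yaw)],[np.sin(yaw),np.cos(yaw)]])
for n,q in [('knob',(-.025,-.045)),('gauge',(.045,.055)),('barb',(.06,-.06))]: print(n,C.mean(0)+Rm@np.array(q))
print('ring', ray(d,*f(390,366),.1), 'gauge',ray(d,*f(216,155),.111))
# skirt: dark blob bottom; line
g=p.max(2).astype(int); 
a=ray(d,*f(345,376),.138);b=ray(d,*f(374,364),.138); v=a-b; print('line dir deg',np.degrees(np.arctan2(v[1],v[0])),np.linalg.norm(v))
o=manip.observe(); Q=R.from_rotvec(o['ee_rot']).as_matrix(); print(Q)
zt=Q[:,2]; print('tool z yaw',np.degrees(np.arctan2(zt[1],zt[0])))
K=ray(d,*f(390,366),.1); print('d tool', Q.T@(np.array([K[0],K[1],.2])-o['ee_pos']))
E
```

```text
sides [0.2032 0.1833 0.2041 0.181 ] centre [0.5137 0.1618]
yaw -7.482855591070987 -8.546213789197244
knob [0.483  0.1204]
gauge [0.5654 0.2105]
barb [0.5653 0.0945]
ring [0.4827 0.1221 0.1   ] gauge [0.5665 0.211  0.111 ]
line dir deg 118.98084804210069 0.01343346872286112
[[-0.8966 -0.0007  0.4429]
 [-0.4429  0.0016 -0.8966]
 [-0.0001 -1.     -0.0018]]
tool z yaw -63.71212942082076
d tool [-0.4869  0.0268 -0.545 ]
```

play_rows([
  [[-0.03, -0.02, -0.034, 0, -0.1, 0, 0.6], [-0.06, -0.025, -0.068, 0, -0.2, 0, 0.6], [-0.09, -0.025, -0.102, 0, -0.3, 0, 0.6], [-0.12, -0.025, -0.136, 0, -0.4, 0, 0.6], [-0.15, -0.025, -0.17, 0, -0.5, 0, 0.6], [-0.18, -0.025, -0.204, 0, -0.6, 0, 0.6], [-0.21, -0.025, -0.238, 0, -0.7, 0, 0.6], [-0.24, -0.025, -0.272, 0, -0.8, 0, 0.6], [-0.27, -0.025, -0.306, 0, -0.9, 0, 0.6], [-0.3, -0.025, -0.34, 0, -1.0, 0, 0.6], [-0.33, -0.025, -0.374, 0, -1.1, 0, 0.6], [-0.36, -0.025, -0.408, 0, -1.2, 0, 0.6], [-0.39, -0.025, -0.442, 0, -1.3, 0, 0.6], [-0.42, -0.025, -0.476, 0, -1.4, 0, 0.6], [-0.45, -0.025, -0.51, 0, -1.5, 0, 0.6], [-0.487, -0.025, -0.545, 0, -1.55, 0, 0.6], [-0.487, -0.025, -0.545, 0, -1.55, 0, 0.6], [-0.487, -0.025, -0.545, 0, -1.55, 0, 0.6]],
])

```text
clock: 2.35
ee_pos: [0.4823, 0.1217, 0.2512]
ee_rot: [-1.385, 0.882, -0.878]
wrist_force: [-0.9, -1.3, -0.5]
gripper_width: 0.603
```

```bash
cat >> h.py <<'E'
def st():
    o=manip.observe(); Q=R.from_rotvec(o['ee_rot']).as_matrix(); z=Q[:,2]
    print('t %.2f'%o['clock'],'pos',o['ee_pos'].round(4),'zyaw %.2f'%np.degrees(np.arctan2(z[1],z[0])),'ydown',Q[:,1].round(3),'q',o['qpos'].round(3),'F',o['wrist_force'].round(2),'M',o['moment'].round(3),'w %.3f'%o['gripper_width']); return o,Q
E
python3 - <<'E'
from h import *
st(); d=snap('wrist','w0'); print(np.array(d['intrinsics']),np.array(d['world_from_camera']).round(4))
E
```

```text
t 2.35 pos [0.4823 0.1217 0.2512] zyaw 25.13 ydown [-0.002  0.001 -1.   ] q [ 0.599  0.331 -1.071  1.883  0.321  1.118 -0.154] F [-0.87 -1.3  -0.5 ] M [-0.044 -0.11  -0.036] w 0.603
[[321.91724887   0.         291.31766621]
 [  0.         321.91724887 213.14784007]
 [  0.           0.           1.        ]] [[ 9.055e-01  4.064e-01  1.218e-01  4.496e-01]
 [ 4.243e-01 -8.668e-01 -2.621e-01  1.934e-01]
 [-9.000e-04  2.890e-01 -9.573e-01  4.103e-01]
 [ 0.000e+00  0.000e+00  0.000e+00  1.000e+00]]
```

View pics/w0.png

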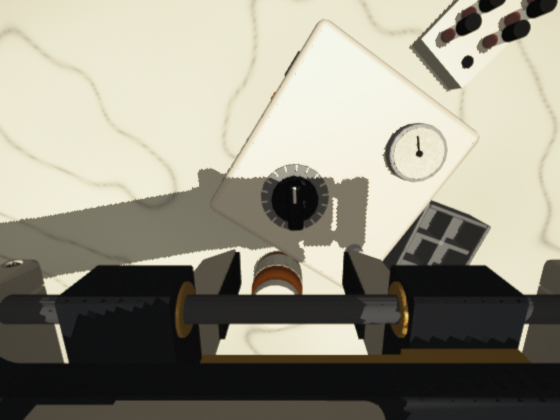

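Wrist view: the knob ring is centred about (295,196) and the white line runs vertically about (294,187–203). The bar is therefore nearly perpendicular to the jaw direction. Now I'll measure this exactly.

```bash
python3 - <<'E'
from h import *
np.set_printoptions(precision=4,suppress=True)
d=np.load('pics/w0.npz'); p=d['p']; g=p.max(2)
# white line: bright pixels within knob
m=np.zeros_like(g); m[182:208,284:304]=1
ys,xs=np.where((g>100)&(m>0)); keep=(abs(xs-294)<6)
ys,xs=ys[keep],xs[keep]; print(len(xs),xs.min(),xs.max(),ys.min(),ys.max())
W=np.array([ray(d,x,y,.138)[:2] for x,y in zip(xs,ys)]); c=W.mean(0); v=np.linalg.svd(W-c)[2][0]
print('line c',c,'yaw',np.degrees(np.arctan2(v[1],v[0])), 'ends', ray(d,294,ys.min(),.138),ray(d,294,ys.max(),.138))
# dark skirt+bar blob
b=((g<45)).astype(np.uint8); n,l,s,cc=cv2.connectedComponentsWithStats(b); i=l[215,295]; print(s[i],cc[i])
cv2.imwrite('pics/kc.png',cv2.resize(p[150:245,240:350,::-1],None,fx=6,fy=6,interpolation=cv2.INTER_CUBIC))
print('ring',ray(d,295,196,.101))
E
```

```text
35 293 295 187 202
line c [0.4792 0.1357] yaw -62.84610890136066 ends [0.4763 0.1412 0.138 ] [0.482  0.1291 0.138 ]
[ 271  176   48   54 1790] [294.6173 201.2101]
ring [0.4847 0.1263 0.101 ]
```

View pics/kc.png

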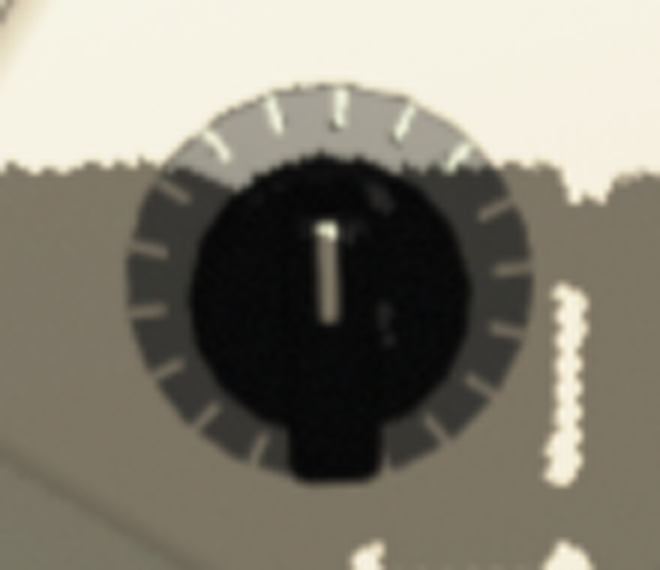

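play_rows([
  [[-0.001, 0.03, 0.0024, 0, -0.035, 0, 0.6], [-0.001, 0.06, 0.0024, 0, -0.035, 0, 0.5], [-0.001, 0.09, 0.0024, 0, -0.035, 0, 0.5], [-0.001, 0.11, 0.0024, 0, -0.035, 0, 0.5], [-0.001, 0.125, 0.0024, 0, -0.035, 0, 0.5], [-0.001, 0.133, 0.0024, 0, -0.035, 0, 0.5], [-0.001, 0.138, 0.0024, 0, -0.035, 0, 0.5], [-0.001, 0.138, 0.0024, 0, -0.035, 0, 0.5], [-0.001, 0.138, 0.0024, 0, -0.035, 0, 0.5]],
])

```text
clock: 3.52
ee_pos: [0.4843, 0.1231, 0.1138]
ee_rot: [-1.396, 0.856, -0.854]
wrist_force: [-0.2, -0.1, 0.1]
gripper_width: 0.499
```

```bash
python3 - <<'E'
from h import *
st(); d=snap('wrist','w1')
E
```

```text
t 3.52 pos [0.4843 0.1231 0.1138] zyaw 27.04 ydown [-0.001  0.001 -1.   ] q [ 0.441  0.527 -0.922  2.006  0.547  0.876 -0.309] F [-0.25 -0.09  0.05] M [-0.023 -0.143 -0.009] w 0.499
```

View pics/w1.png

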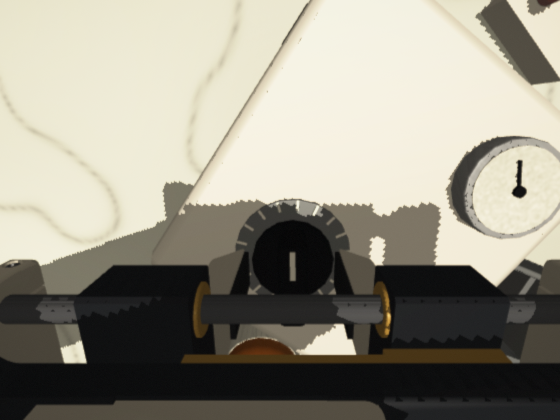

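The fingers straddle the bar evenly: inner edges at about x = 245 and 338, and the line at x = 292. Closing now.

play_rows([
  [[0, 0, 0, 0, 0, 0, 0.3], [0, 0, 0, 0, 0, 0, 0.2], [0, 0, 0, 0, 0, 0, 0.1], [0, 0, 0, 0, 0, 0, 0], [0, 0, 0, 0, 0, 0, 0], [0, 0, 0, 0, 0, 0, 0], [0, 0, 0, 0, 0, 0, 0], [0, 0, 0, 0, 0, 0, 0]],
])

```text
clock: 4.58
ee_pos: [0.4847, 0.1232, 0.1139]
ee_rot: [-1.395, 0.855, -0.854]
wrist_force: [2.5, 0.3, -1.7]
gripper_width: 0.151
```

```bash
python3 - <<'E'
from h import *
st()
E
```

```text
t 4.58 pos [0.4847 0.1232 0.1139] zyaw 27.04 ydown [-0.     0.001 -1.   ] q [ 0.441  0.527 -0.922  2.006  0.547  0.875 -0.309] F [ 2.54  0.33 -1.68] M [ 0.32  -0.803  0.058] w 0.151
```

play_rows([
  [[0, 0, 0, 0, 0.075, 0, 0], [0, 0, 0, 0, 0.15, 0, 0], [0, 0, 0, 0, 0.225, 0, 0], [0, 0, 0, 0, 0.3, 0, 0], [0, 0, 0, 0, 0.375, 0, 0], [0, 0, 0, 0, 0.45, 0, 0], [0, 0, 0, 0, 0.525, 0, 0], [0, 0, 0, 0, 0.6, 0, 0], [0, 0, 0, 0, 0.6, 0, 0], [0, 0, 0, 0, 0.6, 0, 0]],
])

```text
clock: 5.82
ee_pos: [0.4846, 0.1232, 0.1139]
ee_rot: [-1.146, 1.303, -1.301]
wrist_force: [1.0, 0.5, -0.7]
gripper_width: 0.149
```

```bash
python3 - <<'E'
from h import *
st()
E
```

```text
t 5.83 pos [0.4846 0.1232 0.1139] zyaw -7.27 ydown [-0.     0.001 -1.   ] q [ 0.34   0.473 -0.783  2.009  0.446  0.836 -0.822] F [ 1.02  0.5  -0.72] M [ 0.099 -0.401 -0.009] w 0.149
```

play_rows([
  [[0, 0, 0, 0, 0.07, 0, 0], [0, 0, 0, 0, 0.14, 0, 0], [0, 0, 0, 0, 0.2, 0, 0], [0, 0, 0, 0, 0.2, 0, 0], [0, 0, 0, 0, 0.2, 0, 0]],
])

```text
clock: 6.45
ee_pos: [0.4845, 0.1232, 0.1139]
ee_rot: [-1.037, 1.446, -1.444]
wrist_force: [1.8, 0.6, 0.1]
gripper_width: 0.155
```

```bash
cat > s.py <<'E'
from h import *
o=manip.observe(); z=R.from_rotvec(o['ee_rot']).as_matrix()[:,2]
print('t %.2f yaw %.2f Mz %.3f'%(o['clock'],np.degrees(np.arctan2(z[1],z[0])),o['moment'][2]),'M',o['moment'].round(2),'F',o['wrist_force'].round(1),'q7 %.3f w %.3f'%(o['qpos'][6],o['gripper_width']),'pos',o['ee_pos'].round(4))
E
python3 s.py
```

```text
t 6.45 yaw -18.65 Mz -0.135 M [ 0.11 -0.34 -0.14] F [1.8 0.6 0.1] q7 -0.994 w 0.155 pos [0.4845 0.1232 0.1139]
```

play_rows([
  [[0, 0, 0, 0, 0.04, 0, 0], [0, 0, 0, 0, 0.08, 0, 0], [0, 0, 0, 0, 0.08, 0, 0], [0, 0, 0, 0, 0.08, 0, 0]],
])

```text
clock: 6.95
ee_pos: [0.4844, 0.1232, 0.1139]
ee_rot: [-0.99, 1.502, -1.5]
wrist_force: [1.2, 0.6, -0.6]
gripper_width: 0.152
```

```bash
python3 s.py
```

```text
t 6.95 yaw -23.20 Mz -0.004 M [ 0.14 -0.35 -0.  ] F [ 1.2  0.6 -0.6] q7 -1.063 w 0.152 pos [0.4844 0.1232 0.1139]
```

play_rows([
  [[0, 0, 0, 0, 0.04, 0, 0], [0, 0, 0, 0, 0.08, 0, 0], [0, 0, 0, 0, 0.08, 0, 0], [0, 0, 0, 0, 0.08, 0, 0]],
])

```text
clock: 7.45
ee_pos: [0.4844, 0.1232, 0.1138]
ee_rot: [-0.94, 1.558, -1.556]
wrist_force: [1.1, 1.1, -0.6]
gripper_width: 0.151
```

```bash
python3 s.py
```

```text
t 7.45 yaw -27.78 Mz 0.052 M [ 0.14 -0.3   0.05] F [ 1.1  1.1 -0.6] q7 -1.132 w 0.151 pos [0.4844 0.1232 0.1138]
```

play_rows([
  [[0, 0, 0, 0, 0.04, 0, 0], [0, 0, 0, 0, 0.08, 0, 0], [0, 0, 0, 0, 0.08, 0, 0], [0, 0, 0, 0, 0.08, 0, 0]],
])

```text
clock: 7.95
ee_pos: [0.4844, 0.1232, 0.1139]
ee_rot: [-0.887, 1.613, -1.611]
wrist_force: [0.9, 0.2, -0.6]
gripper_width: 0.154
```

```bash
python3 s.py
```

```text
t 7.95 yaw -32.36 Mz -0.011 M [ 0.13 -0.32 -0.01] F [ 0.9  0.2 -0.6] q7 -1.202 w 0.154 pos [0.4844 0.1232 0.1139]
```

play_rows([
  [[0, 0, 0, 0, 0.04, 0, 0], [0, 0, 0, 0, 0.08, 0, 0], [0, 0, 0, 0, 0.08, 0, 0], [0, 0, 0, 0, 0.08, 0, 0]],
])

```text
clock: 8.45
ee_pos: [0.4844, 0.1233, 0.1139]
ee_rot: [-0.832, 1.667, -1.665]
wrist_force: [1.3, 0.8, -0.6]
gripper_width: 0.149
```

```bash
python3 s.py
```

```text
t 8.45 yaw -36.93 Mz -0.127 M [ 0.11 -0.28 -0.13] F [ 1.3  0.8 -0.6] q7 -1.272 w 0.149 pos [0.4844 0.1233 0.1139]
```

play_rows([
  [[0, 0, 0, 0, 0.04, 0, 0], [0, 0, 0, 0, 0.08, 0, 0], [0, 0, 0, 0, 0.08, 0, 0], [0, 0, 0, 0, 0.08, 0, 0]],
])

```text
clock: 8.95
ee_pos: [0.4843, 0.1233, 0.1138]
ee_rot: [-0.775, 1.721, -1.719]
wrist_force: [0.6, 1.5, -1.5]
gripper_width: 0.15
```

```bash
python3 s.py
```

```text
t 8.95 yaw -41.51 Mz 0.020 M [ 0.18 -0.28  0.02] F [ 0.6  1.5 -1.5] q7 -1.342 w 0.150 pos [0.4843 0.1233 0.1138]
```

play_rows([
  [[0, 0, 0, 0, 0.03, 0, 0], [0, 0, 0, 0, 0.06, 0, 0], [0, 0, 0, 0, 0.06, 0, 0], [0, 0, 0, 0, 0.06, 0, 0]],
])

```text
clock: 9.45
ee_pos: [0.4843, 0.1233, 0.1138]
ee_rot: [-0.73, 1.76, -1.758]
wrist_force: [0.7, 1.0, 0.2]
gripper_width: 0.148
```

```bash
python3 s.py
```

```text
t 9.45 yaw -44.93 Mz 0.019 M [ 0.2  -0.24  0.02] F [0.7 1.  0.2] q7 -1.394 w 0.148 pos [0.4843 0.1233 0.1138]
```

Only 0.02 Nm 3° past the detent near −42°, so that isn't the stop. The next candidate is about −62°.

play_rows([
  [[0, 0, 0, 0, 0.07, 0, 0], [0, 0, 0, 0, 0.14, 0, 0], [0, 0, 0, 0, 0.21, 0, 0], [0, 0, 0, 0, 0.21, 0, 0], [0, 0, 0, 0, 0.21, 0, 0]],
])

```text
clock: 10.07
ee_pos: [0.4843, 0.1234, 0.1139]
ee_rot: [-0.563, 1.894, -1.892]
wrist_force: [0.9, 0.6, 0.0]
gripper_width: 0.154
```

```bash
python3 s.py
```

```text
t 10.07 yaw -56.89 Mz -0.069 M [ 0.27 -0.22 -0.07] F [0.9 0.6 0. ] q7 -1.577 w 0.154 pos [0.4843 0.1234 0.1139]
```

play_rows([
  [[0, 0, 0, 0, 0.04, 0, 0], [0, 0, 0, 0, 0.08, 0, 0], [0, 0, 0, 0, 0.08, 0, 0], [0, 0, 0, 0, 0.08, 0, 0]],
])

```text
clock: 10.58
ee_pos: [0.4843, 0.1234, 0.1138]
ee_rot: [-0.495, 1.944, -1.942]
wrist_force: [0.1, 0.5, -0.5]
gripper_width: 0.154
```

```bash
python3 s.py
```

```text
t 10.57 yaw -61.46 Mz -0.060 M [ 0.3  -0.23 -0.06] F [ 0.1  0.5 -0.5] q7 -1.648 w 0.154 pos [0.4843 0.1234 0.1138]
```

play_rows([
  [[0, 0, 0, 0, 0.03, 0, 0], [0, 0, 0, 0, 0.06, 0, 0], [0, 0, 0, 0, 0.06, 0, 0], [0, 0, 0, 0, 0.06, 0, 0]],
])

```text
clock: 11.08
ee_pos: [0.4842, 0.1234, 0.1138]
ee_rot: [-0.441, 1.98, -1.978]
wrist_force: [0.6, 1.3, -0.6]
gripper_width: 0.148
```

```bash
python3 s.py; python3 s.py
```

```text
t 11.07 yaw -64.89 Mz 0.100 M [ 0.28 -0.18  0.1 ] F [ 0.6  1.3 -0.6] q7 -1.700 w 0.148 pos [0.4842 0.1234 0.1138]
t 11.07 yaw -64.89 Mz 0.100 M [ 0.28 -0.18  0.1 ] F [ 0.6  1.3 -0.6] q7 -1.700 w 0.148 pos [0.4842 0.1234 0.1138]
```

play_rows([
  [[0, 0, 0, 0, 0.02, 0, 0], [0, 0, 0, 0, 0.04, 0, 0], [0, 0, 0, 0, 0.04, 0, 0], [0, 0, 0, 0, 0.04, 0, 0]],
])

```text
clock: 11.58
ee_pos: [0.4842, 0.1234, 0.1138]
ee_rot: [-0.405, 2.004, -2.002]
wrist_force: [1.0, 1.7, -0.2]
gripper_width: 0.149
```

```bash
python3 s.py
```

```text
t 11.57 yaw -67.17 Mz 0.080 M [ 0.31 -0.21  0.08] F [ 1.   1.7 -0.2] q7 -1.736 w 0.149 pos [0.4842 0.1234 0.1138]
```

Not the stop, since torque isn't rising with angle. The next candidate is about −82°.

play_rows([
  [[0, 0, 0, 0, 0.06, 0, 0], [0, 0, 0, 0, 0.12, 0, 0], [0, 0, 0, 0, 0.18, 0, 0], [0, 0, 0, 0, 0.18, 0, 0], [0, 0, 0, 0, 0.18, 0, 0]],
])

```text
clock: 12.2
ee_pos: [0.4842, 0.1235, 0.1138]
ee_rot: [-0.233, 2.107, -2.105]
wrist_force: [0.3, 1.9, -0.4]
gripper_width: 0.15
```

```bash
python3 s.py
```

```text
t 12.20 yaw -77.43 Mz -0.062 M [ 0.38 -0.15 -0.06] F [ 0.3  1.9 -0.4] q7 -1.894 w 0.150 pos [0.4842 0.1235 0.1138]
```

play_rows([
  [[0, 0, 0, 0, 0.04, 0, 0], [0, 0, 0, 0, 0.08, 0, 0], [0, 0, 0, 0, 0.08, 0, 0], [0, 0, 0, 0, 0.08, 0, 0]],
])

```text
clock: 12.7
ee_pos: [0.4842, 0.1236, 0.1138]
ee_rot: [-0.151, 2.15, -2.148]
wrist_force: [0.8, 1.0, -0.6]
gripper_width: 0.152
```

```bash
python3 s.py
```

```text
t 12.70 yaw -82.00 Mz -0.044 M [ 0.4  -0.21 -0.04] F [ 0.8  1.  -0.6] q7 -1.965 w 0.152 pos [0.4842 0.1236 0.1138]
```

play_rows([
  [[0, 0, 0, 0, 0.03, 0, 0], [0, 0, 0, 0, 0.06, 0, 0], [0, 0, 0, 0, 0.06, 0, 0], [0, 0, 0, 0, 0.06, 0, 0]],
])

```text
clock: 13.2
ee_pos: [0.4842, 0.1236, 0.1138]
ee_rot: [-0.088, 2.182, -2.18]
wrist_force: [1.0, 0.9, -0.5]
gripper_width: 0.151
```

```bash
python3 s.py
```

```text
t 13.20 yaw -85.42 Mz 0.013 M [ 0.45 -0.21  0.01] F [ 1.   0.9 -0.5] q7 -2.018 w 0.151 pos [0.4842 0.1236 0.1138]
```

play_rows([
  [[0, 0, 0, 0, 0.02, 0, 0], [0, 0, 0, 0, 0.04, 0, 0], [0, 0, 0, 0, 0.04, 0, 0], [0, 0, 0, 0, 0.04, 0, 0]],
])

```text
clock: 13.7
ee_pos: [0.4842, 0.1236, 0.1138]
ee_rot: [-0.045, 2.203, -2.201]
wrist_force: [0.8, 1.7, -0.8]
gripper_width: 0.153
```

```bash
python3 s.py
```

```text
t 13.70 yaw -87.71 Mz 0.101 M [ 0.46 -0.19  0.1 ] F [ 0.8  1.7 -0.8] q7 -2.054 w 0.153 pos [0.4842 0.1236 0.1138]
```

play_rows([
  [[0, 0, 0, 0, 0.02, 0, 0], [0, 0, 0, 0, 0.04, 0, 0], [0, 0, 0, 0, 0.04, 0, 0], [0, 0, 0, 0, 0.04, 0, 0]],
])

```text
clock: 14.2
ee_pos: [0.4843, 0.1236, 0.1138]
ee_rot: [0.001, -2.222, 2.22]
wrist_force: [1.3, 1.4, 0.0]
gripper_width: 0.152
```

```bash
python3 s.py
```

```text
t 14.20 yaw -90.00 Mz 0.013 M [ 0.45 -0.22  0.01] F [1.3 1.4 0. ] q7 -2.089 w 0.152 pos [0.4843 0.1236 0.1138]
```

play_rows([
  [[0, 0, 0, 0, 0.065, 0, 0], [0, 0, 0, 0, 0.13, 0, 0], [0, 0, 0, 0, 0.13, 0, 0], [0, 0, 0, 0, 0.13, 0, 0]],
])

```text
clock: 14.7
ee_pos: [0.4842, 0.1237, 0.1139]
ee_rot: [-0.138, -2.155, 2.153]
wrist_force: [1.6, 2.8, -1.4]
gripper_width: 0.155
```

```bash
python3 s.py
```

```text
t 14.70 yaw -97.38 Mz -0.072 M [ 0.48 -0.21 -0.07] F [ 1.6  2.8 -1.4] q7 -2.204 w 0.155 pos [0.4842 0.1237 0.1139]
```

play_rows([
  [[0, 0, 0, 0, 0.04, 0, 0], [0, 0, 0, 0, 0.08, 0, 0], [0, 0, 0, 0, 0.08, 0, 0], [0, 0, 0, 0, 0.08, 0, 0]],
])

```text
clock: 15.2
ee_pos: [0.4843, 0.1237, 0.1139]
ee_rot: [-0.22, -2.112, 2.11]
wrist_force: [0.6, 1.9, -0.6]
gripper_width: 0.152
```

```bash
python3 s.py
```

```text
t 15.20 yaw -101.95 Mz -0.029 M [ 0.5  -0.21 -0.03] F [ 0.6  1.9 -0.6] q7 -2.275 w 0.152 pos [0.4843 0.1237 0.1139]
```

play_rows([
  [[0, 0, 0, 0, 0.03, 0, 0], [0, 0, 0, 0, 0.06, 0, 0], [0, 0, 0, 0, 0.06, 0, 0], [0, 0, 0, 0, 0.06, 0, 0]],
])

```text
clock: 15.7
ee_pos: [0.4843, 0.1237, 0.1138]
ee_rot: [-0.279, -2.079, 2.077]
wrist_force: [0.3, 2.9, -1.3]
gripper_width: 0.15
```

```bash
python3 s.py
```

```text
t 15.70 yaw -105.37 Mz 0.186 M [ 0.52 -0.21  0.19] F [ 0.3  2.9 -1.3] q7 -2.329 w 0.150 pos [0.4843 0.1237 0.1138]
```

Mz is 0.19 Nm, the highest so far. A small step will confirm it.

play_rows([
  [[0, 0, 0, 0, 0.015, 0, 0], [0, 0, 0, 0, 0.03, 0, 0], [0, 0, 0, 0, 0.03, 0, 0], [0, 0, 0, 0, 0.03, 0, 0]],
])

```text
clock: 16.2
ee_pos: [0.4843, 0.1237, 0.1139]
ee_rot: [-0.309, -2.062, 2.06]
wrist_force: [0.5, 1.7, -0.5]
gripper_width: 0.15
```

```bash
python3 s.py
```

```text
t 16.20 yaw -107.07 Mz 0.266 M [ 0.52 -0.3   0.27] F [ 0.5  1.7 -0.5] q7 -2.355 w 0.150 pos [0.4843 0.1237 0.1139]
```

play_rows([
  [[0, 0, 0, 0, 0.01, 0, 0], [0, 0, 0, 0, 0.025, 0, 0], [0, 0, 0, 0, 0.025, 0, 0], [0, 0, 0, 0, 0.025, 0, 0]],
])

```text
clock: 16.7
ee_pos: [0.4843, 0.1237, 0.1139]
ee_rot: [-0.332, -2.047, 2.046]
wrist_force: [2.0, 1.8, -1.2]
gripper_width: 0.155
```

```bash
python3 s.py; python3 -c "
from h import *
snap('top','t1')"; python3 s.py
```

```text
t 16.70 yaw -108.49 Mz 0.394 M [ 0.44 -0.29  0.39] F [ 2.   1.8 -1.2] q7 -2.377 w 0.155 pos [0.4843 0.1237 0.1139]
t 16.75 yaw -108.50 Mz 0.379 M [ 0.52 -0.3   0.38] F [ 1.6  1.5 -0.7] q7 -2.378 w 0.151 pos [0.4842 0.1237 0.1139]
```

Firm stop: torque climbed 0.19 → 0.27 → 0.39 Nm. Click 0 is at about −104.1° once the 4.3° of twist is subtracted, so four clicks back is about −24.1°, a turn of 1.473 rad.

play_rows([
  [[0, 0, 0, 0, -0.08, 0, 0], [0, 0, 0, 0, -0.16, 0, 0], [0, 0, 0, 0, -0.24, 0, 0], [0, 0, 0, 0, -0.32, 0, 0], [0, 0, 0, 0, -0.4, 0, 0], [0, 0, 0, 0, -0.48, 0, 0], [0, 0, 0, 0, -0.56, 0, 0], [0, 0, 0, 0, -0.64, 0, 0], [0, 0, 0, 0, -0.72, 0, 0], [0, 0, 0, 0, -0.8, 0, 0], [0, 0, 0, 0, -0.88, 0, 0], [0, 0, 0, 0, -0.96, 0, 0], [0, 0, 0, 0, -1.04, 0, 0], [0, 0, 0, 0, -1.12, 0, 0], [0, 0, 0, 0, -1.2, 0, 0], [0, 0, 0, 0, -1.28, 0, 0], [0, 0, 0, 0, -1.36, 0, 0], [0, 0, 0, 0, -1.42, 0, 0], [0, 0, 0, 0, -1.473, 0, 0], [0, 0, 0, 0, -1.473, 0, 0]],
])

```text
clock: 19.25
ee_pos: [0.4844, 0.1232, 0.1139]
ee_rot: [-0.979, 1.514, -1.512]
wrist_force: [0.6, 0.5, 0.3]
gripper_width: 0.149
```

```bash
python3 s.py
```

```text
t 19.25 yaw -24.19 Mz 0.018 M [ 0.27 -0.28  0.02] F [0.6 0.5 0.3] q7 -1.078 w 0.149 pos [0.4844 0.1232 0.1139]
```

play_rows([
  [[0, 0, 0, 0, 0, 0, 0.2], [0, 0, 0, 0, 0, 0, 0.3], [0, 0, 0, 0, 0, 0, 0.5], [0, 0, 0, 0, 0, 0, 0.5], [0, 0, 0, 0, 0, 0, 0.5], [0, -0.02, 0, 0, 0, 0, 0.5], [0, -0.05, 0, 0, 0, 0, 0.5], [0, -0.09, 0, 0, 0, 0, 0.5], [0, -0.137, 0, 0, 0, 0, 0.5], [0, -0.137, 0, 0, 0, 0, 0.5], [0, -0.137, 0, 0, 0, 0, 0.5]],
])

```text
clock: 20.62
ee_pos: [0.4842, 0.1227, 0.2504]
ee_rot: [-0.98, 1.514, -1.513]
wrist_force: [0.3, 0.6, -0.7]
gripper_width: 0.5
```

```bash
python3 - <<'E'
from h import *
np.set_printoptions(precision=4,suppress=True)
st(); snap('wrist','w2'); snap('top','t2'); d=np.load('pics/w2.npz'); p=d['p']
cv2.imwrite('pics/w2c.png',cv2.resize(p[130:260,200:380,::-1],None,fx=4,fy=4,interpolation=cv2.INTER_CUBIC))
g=p.max(2); m=np.zeros_like(g); m[180:212,280:310]=1
print('bright',np.argwhere((g>100)&(m>0))[:60].tolist())
ys,xs=np.where((g>100)&(m>0)&True)
W=np.array([ray(d,x,y,.138)[:2] for x,y in zip(xs,ys)]); c=W.mean(0); v=np.linalg.svd(W-c)[2][0]
print(len(xs),'line c',c,'yaw',np.degrees(np.arctan2(v[1],v[0])),'axis->line yaw',np.degrees(np.arctan2(c[1]-.1235,c[0]-.4843)))
E
```

```text
t 20.62 pos [0.4842 0.1227 0.2504] zyaw -24.22 ydown [-0.001 -0.    -1.   ] q [ 0.403  0.259 -0.816  1.884  0.212  1.088 -0.918] F [ 0.29  0.61 -0.73] M [-0.042 -0.039  0.053] w 0.500
bright [[180, 306], [180, 307], [180, 308], [180, 309], [181, 308], [181, 309], [182, 309], [186, 291], [187, 290], [187, 291], [187, 292], [188, 290], [188, 291], [188, 292], [188, 293], [189, 290], [189, 291], [189, 292], [189, 293], [190, 290], [190, 291], [190, 292], [190, 293], [191, 290], [191, 291], [191, 292], [191, 293], [192, 290], [192, 291], [192, 292], [192, 293], [193, 290], [193, 291], [193, 292], [193, 293], [194, 290], [194, 291], [194, 292], [194, 293], [195, 290], [195, 291], [195, 292], [195, 293], [196, 290], [196, 291], [196, 292], [196, 293], [197, 291], [197, 292], [197, 293], [198, 291], [198, 292], [199, 291], [199, 292], [200, 291], [200, 292], [201, 291], [201, 292]]
58 line c [0.4928 0.1369] yaw -157.3259322118895 axis->line yaw 57.787057192271426
```

View pics/w2c.png

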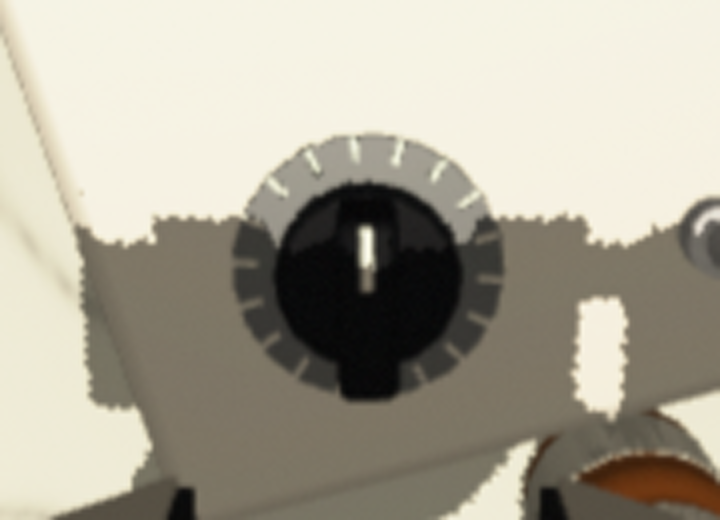

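```bash
python3 - <<'E'
from h import *
d=np.load('pics/w2.npz'); g=d['p'].max(2); m=np.zeros_like(g); m[184:206,284:300]=1
ys,xs=np.where((g>100)&(m>0)); W=np.array([ray(d,x,y,.138)[:2] for x,y in zip(xs,ys)]); c=W.mean(0); v=np.linalg.svd(W-c)[2][0]
print('yaw',np.degrees(np.arctan2(v[1],v[0]))%180, 'expected 65.8')
a=cv2.GaussianBlur(np.load('pics/top0.npz')['p'],(5,5),0).astype(int); b=cv2.GaussianBlur(np.load('pics/t2.npz')['p'],(5,5),0).astype(int)
e=abs(a-b).max(2)
for n,(r0,r1,c0,c1) in dict(rack=(185,245,118,200),jar=(248,290,304,338),box=(172,220,245,306)).items(): print(n,e[r0:r1,c0:c1].max(),e[r0:r1,c0:c1].mean())
cv2.imwrite('pics/t2c.png',cv2.resize(np.load('pics/t2.npz')['p'][160:325,110:350,::-1],None,fx=3,fy=3))
E
```

```text
yaw 67.09303858258119 expected 65.8
rack 85 6.862804878048781
jar 74 9.40126050420168
box 101 10.061475409836065
```

View pics/t2c.png

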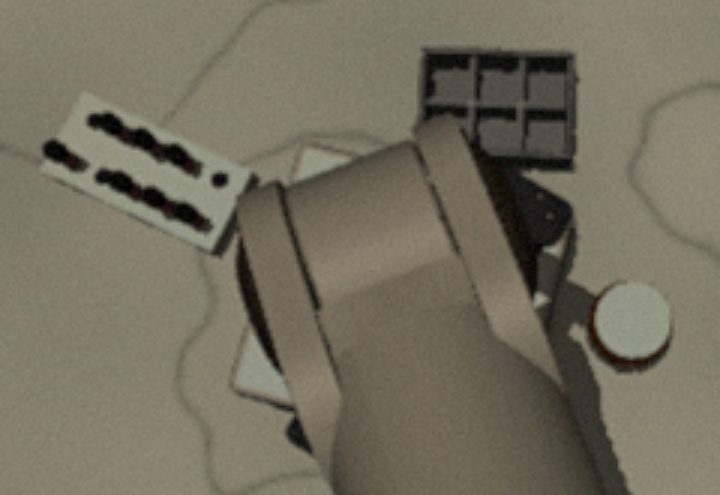

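The neighbours are where they were: the jar is still at (320,267), and the rack and box match the first view. The differences come from the arm's overlap and its shadow. The line reads about 67°, as expected for click 4.

```bash
python3 -c "
from bench import manip
print(manip.close_job())"
```

```text
the job is handed in; nothing more can be done
None
```

I turned the knob clockwise until it met its stop, turned it back four clicks, released it and handed the job in at about 21 s. The gripper was open and about 0.11 m clear of the knob.

- **Stop:** over the last three steps the torque climbed 0.19, 0.27, then 0.39 Nm. I stopped there, well under the 0.85 Nm damage limit. Earlier clicks gave no more than about 0.14 Nm, so this was clearly the stop.
- **Four clicks back:** allowing for the stem's twist, click 0 was at a gripper angle of −104.1°. I turned back to −24.2°, which is 80° or four clicks, and the torque there was near zero, as it should be in a click.
- **After release:** the wrist picture puts the knob's white line at 67.1°, against the 65.8° I expected. That 1.3° gap is small beside the 10° that would make it a different click.
- **Surroundings:** the jar, tube rack and tip box look unmoved by eye in the last top view. My automatic before-and-after image comparison could not confirm this, because the arm and its shadow cover part of the areas compared.
- **Camera disagreement:** the top and wrist cameras differed by about 3.5 mm on the knob's position. I used the middle value, and the fingers closed evenly on the bar with under 3 N sideways.

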